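Hang the cap wrench on its peg and lock it with the hairpin clip

TASK

Put the cap wrench away: take it out of its rest block and hang it by its round eye on the peg of the hanging stand, then lock it there by pushing the sprung hairpin clip from above through the cross-drilled hole near the peg's tip, fully home, so that its grip sits on the peg and its bowed leg hugs the peg's side. Leave the vial, the dish and the tube rack where they stand.

Things in the scene. Friction and masses are not known exactly. Their poses are not given: they have to be found in the camera images.
- stand: Fixed stand: base 170 x 110 x 12 mm, square steel post (20 x 24 mm) centred at x = +60 mm, top 159 mm over the bench, and a level steel peg from the post toward the stand's -x (roughly to the robot), 150 mm up. Nothing stands above peg or post. Origin: centre of the base's underside; z up.
- peg (a point): On the peg's centre line, 150 mm above the stand's origin, axes as the stand. The peg runs from x = +50 mm (post's face) to x = -70 mm (tip): round, 18 mm diameter, to x = -40 mm, then a square end 18 x 18 mm. The wrench belongs between post and cross hole, x about 0.
- cross_hole (a point): Middle of the mouth of the vertical cross hole in the top face of the peg's square end (55 mm from point peg toward the tip, 159 mm over the bench); axes as the stand. The hole is square, 9 x 9 mm, slightly chamfered, and goes right through the 18 mm thick end.
- wrench_block: Fixed white rest block 70 x 100 x 50 mm. Origin: centre of its underside. The wrench stands in a slot in its top, 11 mm wide (x), 58 mm long (y), 45 mm deep.
- wrench: Flat aluminium cap wrench, 8 mm thick (x), 160 mm tall (z), standing upright, 0.1 to 0.2 kg. Origin: middle of its lower end; z up. Two-pronged mouth 52 mm wide (y) to z = 38 mm, neck 26 mm wide, 50 x 50 mm eye plate (z = 75 to 125 mm) with a 32 mm hole, plain grip tab 34 mm wide to z = 160 mm: pinch it across x. Front = back. Hung, the eye's upper edge rests on the peg.
- eye (a point): Centre of the wrench's round eye, 100 mm above its lower end, 60 mm below its top; the eye's axis is the wrench's x. Eye diameter 32 mm.
- clip_holder: Fixed white holder 70 x 70 x 55 mm. Origin: centre of its underside. A slot in its top, 8 mm wide (x), takes the clip's legs; the clip's grip rests on the slot's edges, 55 mm up, its sprung leg (clip's +y) roughly to the robot's left.
- clip: Hairpin clip, 40 g, legs down. Origin: straight leg's axis at the grip's flat underside; z up. Grey grip 16 (x) x 28 (y = -8 to +20) x 34 mm tall. Straight steel leg, 5 mm thick, to z = -42. Sprung 4 mm wire leg at y = +14, bowed in to y = +9 at z = -23, end flared to y = +15, z = -36 mm. Seated: origin at point cross_hole, its y across the peg, either way round; takes under 10 N.
- clip_leg (a joint): Angle of the clip's sprung leg, rad: 0 at rest, grows as it is spread away from the straight leg (about 0.1 while the bow passes the peg), back near 0 when snapped home.
- vial_1: Small brown vial with a black cap, 28 mm diameter, 62 mm tall, loose; origin centre of underside. Leave alone.
- petri_1: Clear round dish, 58 mm diameter, 16 mm tall, loose; origin centre of underside. Leave alone.
- rack_orange: Low orange tube rack, 70 x 160 x 28 mm, loose, between robot and stand; origin centre of underside. Leave alone.

How it is judged:
On the way, in this order (a step that is already met when the one before it is completed fails the run):
1. the wrench hangs by its eye on the peg (x of eye in the frame of peg between -0.045 and 0.047 m and y of eye in the frame of peg between -0.006 and 0.006 m and z of eye in the frame of peg between -0.01 and -0.004 m and angle between wrench's own z axis and vertical below 0.2 rad), for 0.2 s.
2. the clip is fully home in the cross hole (x of clip in the frame of cross_hole between -0.004 and 0.004 m and y of clip in the frame of cross_hole between -0.004 and 0.004 m and z of clip in the frame of cross_hole between -0.003 and 0.003 m and angle between clip's own z axis and vertical below 0.15 rad and value of joint clip_leg between -0.07 and 0.07 rad), for 0.2 s.
At the end, for the whole second after the job is handed in: At rest: wrench hung on the peg by its eye (eye centre 4-10 mm below the peg's centre line, 6 mm sideways, tilt under 0.2 rad); clip origin within 4 mm sideways, 3 mm in height of the hole's mouth, tilt under 0.15 rad, leg within 0.07 rad of rest; vial, dish, rack moved under 30 mm (all of step 1 and all of step 2 and linear speed of each of wrench, clip below 0.02 m/s and distance of each of vial_1, petri_1, rack_orange from where it was at the start of the episode below 0.03 m); the robot touches nothing.
It fails at once if the vial, the dish or the tube rack is moved by more than 30 mm (distance of any of vial_1, petri_1, rack_orange from where it was at the start of the episode above 0.03 m).
It also fails if it takes over 61 s, if anything falls off the work surface, if the arm or the gripper's body presses on something with over 40 N, if the wrist force passes 120 N, or if a joint passes its speed limit or range.

ROBOT

A 7-joint arm with a two-finger parallel gripper is mounted at the origin on a cart in front of the work surface, level with it; the furniture and walls round the work are solid. World frame = base frame: x ahead of the robot, y to its left, z up, the work surface at z = 0. Lengths are in m, angles in rad, forces in N, time in s.
With the tool pointing down it reaches from about 0.4 to 0.925 m from the base axis. Payload 5.6 kg.
Tool frame: the origin (TCP) lies midway between the tips of the shut fingers; the grasp point (between the pads) lies 19 mm behind it (robot.grip_point_offset is the distance from the TCP to the grasp point, in m); z points along the fingers, y is the line along which they close (so a half turn about z gives the same grasp; the last joint's range is limited). The gripper opens to 85 mm and grips with 20 to 120 N. Pads are 22 mm wide; open, the fingers measure 114 mm over their backs; the gripper's body (76 mm by 85 mm) begins 54 mm behind the grasp point. The pads swing forward as they close: fully open they stand 13 mm farther back than shut.
Start: joints at [-1.165, 0.468, -0.012, 1.603, 0.006, 1.071, -0.056], TCP at [0.282, 0.586, 0.231] pointing down, gripper open.
Joint ranges: [-2.53, 2.53], [-0.31, 2.02], [-1.57, 1.55], [0.28, 2.44], [-1.29, 4.43], [0.15, 1.84], [-2.92, 2.92]. Speed limits (rad/s): [2.57, 2.57, 3.14, 3.14, 3.14, 3.14, 3.14].

INTERFACE

Orientations are given as a unit quaternion [w, x, y, z].
In Python, from plant import robot gives the robot as it stands. The module is installed in compiled form; this text tells all that it offers.
- The arm moves only by the shell command python3 -m creep 'ROWS'. ROWS is JSON, a list of rows, each a list of 7 numbers: the shift along the tool's x, y, z normalised to -1 to 1, where 1 is 5 cm, then the turn, a rotation vector about the tool's x, y, z normalised to -1 to 1, where 1 is 0.1 rad, then the opening, from 0 (shut) to 1 (fully open). In form: [[dx, dy, dz, wx, wy, wz, hand], ...]. A call has 1 to 10 rows; each row shifts and turns the commanded pose from where the row before left it, along the tool's axes as they then stand; what a row does not reach is not made up. A row lasts 1/10 s, in which the tool goes at most 50 mm and 8.59 degrees, less where a joint would pass 70% of its speed; a pose out of reach is approached as far as the arm can. A call with a number of a shift or a turn outside -1 to 1 is refused whole. A call with a gripper value outside its range is refused whole. The fingers move at their own pace and stop on an object; the grip force is fixed at half the most. Time passes only in rows, so rows that do not move let the fingers close. It gives the time, the measured TCP pose, the force, the opening and the grip force at its end, in the units of the state.
- robot.observe(): the state, without advancing time (a new reading comes with each control period).
- robot.read_camera(name): name is "side" or "top" or "wrist"; returns the picture (384x512x3 uint8, blue, green, red); there is no depth.
- robot.calibration(name): a dict with "K" (3x3 intrinsics, pixels), "k1" (the pictures are not rectified: a ray, as slopes to the right and down, at radius r is drawn at 1 + k1 r^2 times it, then the intrinsics apply), "pose" (4x4, takes a point from camera to world coordinates). Camera axes: x right, y up, looking along -z (the intrinsics and any distortion apply to the point x, -y, -z); pixel columns grow to the right and rows downward; lengths in m; the calibration is good to about 2 mm. A picture is of the moment at which its call begins: read the wrist's pose just before it. calibration takes no time and is no camera call; for the wrist camera it gives the pose at the moment of the call.
- robot.finish_job(): hands the job in; it is judged then, once.
The state is a dict: "time_s": time; "joint_positions": joint angles; "qd": joint speeds; "tau": joint torques, N m; "tool_pos": TCP position; "ee_rot": TCP orientation; "force": force on the tool from outside, world axes, zero at the start; "wrist_torque": the same for the moment, N m; "width": opening from 0.0 (shut) to 1.0 (fully open); "gripper_force": force on a finger pad.
Only numpy, scipy, OpenCV 4.12 (cv2) and the standard library are available. Lean on these libraries where they do the work, as an engineer would, in place of code of your own. Each camera call takes 0.05 s, during which the arm holds its last target. There are 200 camera calls.

## Working session

There is one attempt and no reset: what is moved stays moved. The work goes in short steps, Python scripts to look and compute and a shell command to move; the robot and the scene stay as the last step left them, time stands still between calls to the robot, and variables do not carry over. Pictures are saved under pics/ and viewed, at most 10 in all, crops included, and the job is handed in when it is done.

```bash
mkdir -p pics; cat > h.py <<'E'
import numpy as np, cv2, json
from plant import robot
from scipy.spatial.transform import Rotation as R
def ray(name,u,v,cal=None):
    c=cal or robot.calibration(name); K=np.array(c["K"]); k=c["k1"]; T=np.array(c["pose"])
    d=np.array([(u-K[0,2])/K[0,0],(v-K[1,2])/K[1,1]]); s=d.copy()
    for _ in range(20): s=d/(1+k*(s@s))
    w=T[:3,:3]@np.array([s[0],-s[1],-1]); return T[:3,3],w/np.linalg.norm(w)
def onz(name,u,v,z,cal=None):
    o,w=ray(name,u,v,cal); return o+w*(z-o[2])/w[2]
def proj(name,p,cal=None):
    c=cal or robot.calibration(name); K=np.array(c["K"]); T=np.array(c["pose"])
    q=T[:3,:3].T@(np.array(p)-T[:3,3]); s=np.array([q[0],-q[1]])/-q[2]; s=s*(1+c["k1"]*(s@s))
    return K[0,0]*s[0]+K[0,2],K[1,1]*s[1]+K[1,2]
def cross(a,b):
    (o1,d1),(o2,d2)=a,b
    A=np.stack([d1,-d2],1); t=np.linalg.lstsq(A,o2-o1,rcond=None)[0]
    p,q=o1+d1*t[0],o2+d2*t[1]; return (p+q)/2,np.linalg.norm(p-q)
def rows(d_world,yaw=None):
    s=robot.observe(); w,x,y,z=s["ee_rot"]; M=R.from_quat([x,y,z,w])
    return M.inv().apply(d_world)/0.05
E
python3 - <<'E'
from h import *
s=robot.observe(); print({k:np.round(v,3).tolist() for k,v in s.items()}, robot.grip_point_offset)
for n in("side","top"):
    cv2.imwrite(f"pics/{n}0.png",robot.read_camera(n)); c=robot.calibration(n); print(n,np.round(c["K"],1).tolist(),c["k1"],np.round(c["pose"],3).tolist())
cv2.imwrite("pics/both0.png",np.hstack([cv2.imread(f"pics/{n}0.png") for n in("side","top")]))
E
```

```text
{'time_s': 0.0, 'joint_positions': [-1.165, 0.468, -0.012, 1.604, 0.006, 1.071, -0.056], 'qd': [0.001, 0.001, -0.0, -0.001, -0.002, -0.0, 0.001], 'tau': [-0.0, -53.239, 0.021, -25.131, 0.011, 0.008, -0.0], 'tool_pos': [0.282, 0.585, 0.23], 'ee_rot': [-0.0, 0.223, 0.975, -0.001], 'force': [-0.571, 0.215, -0.29], 'wrist_torque': [-0.016, -0.001, -0.048], 'gripper_force': 0.0, 'width': 1.002} 0.0187
side [[397.8, 0.0, 254.9], [0.0, 397.8, 188.7], [0.0, 0.0, 1.0]] -0.11034254487354513 [[-0.998, 0.016, -0.059, 0.517], [-0.057, -0.585, 0.809, 0.935], [-0.022, 0.811, 0.585, 0.768], [0.0, 0.0, 0.0, 1.0]]
top [[378.7, 0.0, 259.9], [0.0, 378.7, 186.5], [0.0, 0.0, 1.0]] -0.09864094690258554 [[-0.007, 0.994, -0.106, 0.491], [-1.0, -0.008, -0.014, -0.002], [-0.015, 0.106, 0.994, 1.138], [0.0, 0.0, 0.0, 1.0]]
```

View pics/side0.png

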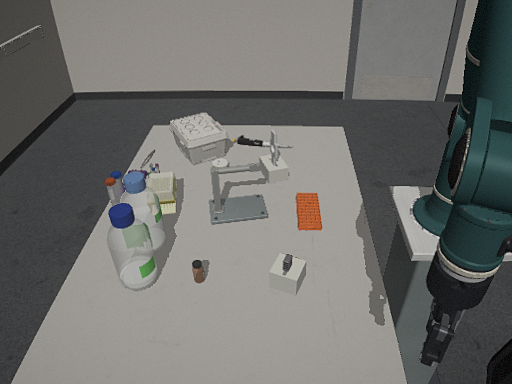

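View pics/top0.png

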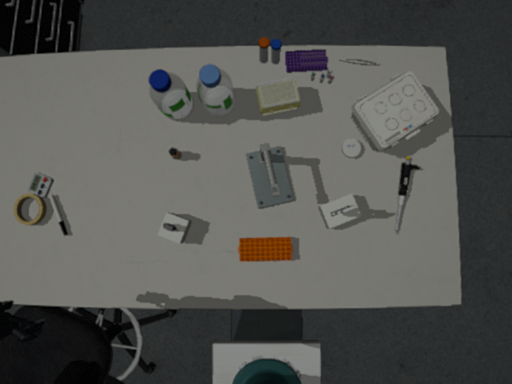

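Side view: stand base near (238,208), wrench block (274,170), clip holder (288,272), vial (198,271). Top view: stand (270,177), peg running from (266,150) to (276,193), wrench block (341,211), clip holder (174,228), vial (175,153), dish (351,148). I enlarge the relevant regions next.

```bash
python3 - <<'E'
from h import *
t=cv2.imread("pics/top0.png"); s=cv2.imread("pics/side0.png")
def c(im,u,v,w=66,h=50,k=6): return cv2.resize(im[v:v+h,u:u+w],None,fx=k,fy=k,interpolation=cv2.INTER_CUBIC)
a=np.vstack([np.hstack([c(t,240,145,66,66,6),c(t,315,185,66,66,6)]) ])
b=np.hstack([c(t,150,205,50,50,5),c(s,265,245,50,50,5),c(s,255,125,50,65,5)[:250]])
a=cv2.resize(a,(792,396)); b=b[:, :750]; b=cv2.copyMakeBorder(b,0,0,0,42,0)[:204] if 0 else cv2.resize(b,(792,200))
cv2.imwrite("pics/crop1.png",np.vstack([a,b]))
hsv=cv2.cvtColor(t,cv2.COLOR_BGR2HSV)
for p in [(255,185),(285,165),(330,215),(341,222),(165,232),(300,240),(272,180)]: print(p,hsv[p[1],p[0]],t[p[1],p[0]])
E
```

```text
(255, 185) [90 21 86] [86 86 79]
(285, 165) [75 14 71] [69 71 67]
(330, 215) [ 40  11 134] [128 134 132]
(341, 222) [ 43  13 138] [131 138 135]
(165, 232) [ 48   9 138] [133 138 135]
(300, 240) [ 30  13 121] [115 121 121]
(272, 180) [ 48  12 105] [100 105 102]
```

View pics/crop1.png

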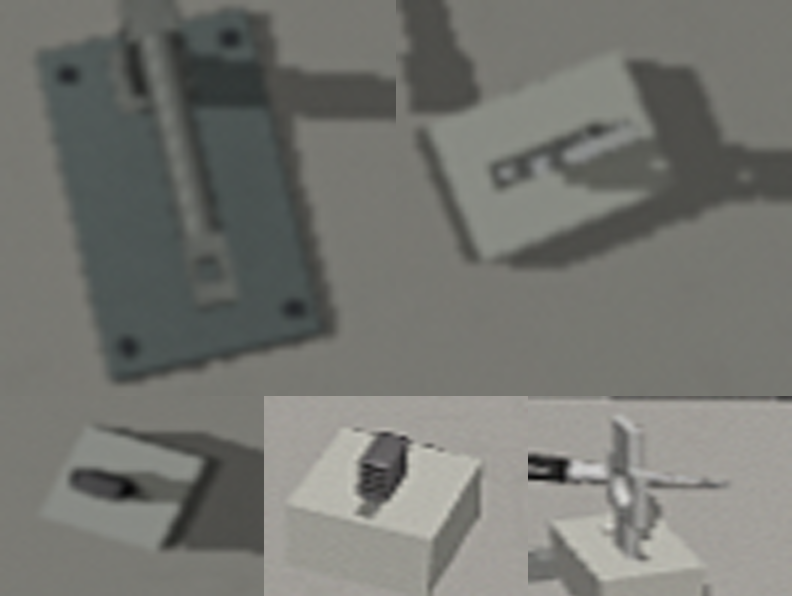

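Crop: the hole is at top-pixel (274.6,189.2), the peg's root at (265.2,149). The wrench block top corners are about (318.7,206.2), (352.7,193.3) and (329.7,228.7). The clip holder corners are about (167.4,212.2), (157.6,235), (180.9,244) and (190.7,220.5).

```bash
python3 - <<'E'
from h import *
np.set_printoptions(precision=4,suppress=True)
f=lambda u,v,z: onz("top",u,v,z)
h=f(274.6,189.2,.159); tip=f(276,195.3,.159); root=f(265.2,149,.159)
print("hole",h,"tip",tip,"root",root,"yaw",np.arctan2(*(root-h)[1::-1]), np.linalg.norm(tip-root))
# base corners z=.012
B=[f(240+u/6,145+v/6,.012) for u,v in[(40,50),(265,12),(330,330),(113,380)]]
print("base",np.mean(B,0),[np.linalg.norm(B[i]-B[i-1]) for i in range(4)], [np.arctan2(*(B[i]-B[j])[1::-1]) for i,j in((0,3),(1,2))])
W=[f(*p,.05) for p in[(318.7,206.2),(352.7,193.3),(329.7,228.7)]]
print("wb",(W[1]+W[2])/2,np.linalg.norm(W[0]-W[1]),np.linalg.norm(W[0]-W[2]),np.arctan2(*(W[0]-W[1])[1::-1]),np.arctan2(*(W[0]-W[2])[1::-1]))
C=[f(*p,.055) for p in[(167.4,212.2),(157.6,235),(180.9,244),(190.7,220.5)]]
print("ch",np.mean(C,0),[np.linalg.norm(C[i]-C[i-1]) for i in range(4)],np.arctan2(*(C[0]-C[1])[1::-1]),np.arctan2(*(C[0]-C[3])[1::-1]))
print("rack",f(265,250,.028),"vial",f(175,153,.062),"dish",f(351,148,.016))
s=robot.observe();w,x,y,z=s["ee_rot"];print(R.from_quat([x,y,z,w]).as_matrix())
c=robot.calibration("wrist");T=np.array(c["pose"]);M=R.from_quat([x,y,z,w]).as_matrix()
print("cam in tool",M.T@T[:3,:3],M.T@(T[:3,3]-s["tool_pos"]),c["K"])
E
```

```text
hole [ 0.5884 -0.026   0.159 ] tip [ 0.5725 -0.0295  0.159 ] root [ 0.6948 -0.0025  0.159 ] yaw 0.21753160851718512 0.12524707661034346
base [ 0.64   -0.0197  0.012 ] [np.float64(0.17015426340204273), np.float64(0.1150162533397025), np.float64(0.16360669562280614), np.float64(0.1104703060714477)] [np.float64(0.21140973627488935), np.float64(0.18450276351916284)]
wb [ 0.5349 -0.2199  0.05  ] 0.1059091523125069 0.07141164172167717 1.9211002723851023 0.43705391097123025
ch [0.4894 0.2606 0.055 ] [np.float64(0.07226959246604786), np.float64(0.07101660951059949), np.float64(0.07275103040607024), np.float64(0.07244807391768629)] -0.40035541096554517 1.2309566459128267
rack [0.4243 0.0004 0.028 ] vial [0.7062 0.2599 0.062 ] dish [ 0.7257 -0.262   0.016 ]
[[-0.9009  0.4339 -0.0006]
 [ 0.4339  0.9009 -0.0015]
 [-0.0001 -0.0016 -1.    ]]
cam in tool [[ 0.0001  0.9533  0.3021]
 [ 1.     -0.0002  0.0001]
 [ 0.0002  0.3021 -0.9533]] [ 0.0768 -0.0004 -0.1432] [[329.7535   0.     255.1141]
 [  0.     329.7535 188.0331]
 [  0.       0.       1.    ]]
```

```bash
r='[-0.55,-0.41,-0.05,0,0,0,1]'; python3 -m creep '[[-0.55,-0.41,-0.05,0,0,0,1],[-0.55,-0.41,-0.05,0,0,0,1],[-0.55,-0.41,-0.05,0,0,0,1],[-0.55,-0.41,-0.05,0,0,0,1],[-0.55,-0.41,-0.05,0,0,0,1],[-0.55,-0.41,-0.05,0,0,0,1],[-0.55,-0.41,-0.05,0,0,0,1],[-0.55,-0.41,-0.05,0,0,0,1],[-0.55,-0.41,-0.05,0,0,0,1],[-0.55,-0.41,-0.05,0,0,0,1]]'
python3 -m creep '[[-0.55,-0.41,-0.05,0,0,0,1],[-0.55,-0.41,-0.05,0,0,0,1],[-0.55,-0.41,-0.05,0,0,0,1],[-0.55,-0.41,-0.05,0,0,0,1],[-0.55,-0.41,-0.05,0,0,0,1],[-0.55,-0.41,-0.05,0,0,0,1],[-0.55,-0.41,-0.05,0,0,0,1],[-0.55,-0.41,-0.05,0,0,0,1],[-0.55,-0.41,-0.05,0,0,0,1],[-0.55,-0.41,-0.05,0,0,0,1]]'
python3 -m creep '[[0,0,0,0,0,1,1],[0,0,0,0,0,1,1],[0,0,0,0,0,1,1],[0,0,0,0,0,1,1],[0,0,0,0,0,1,1],[0,0,0,0,0,1,1],[0,0,0,0,0,1,1],[0,0,0,0,0,1,1],[0,0,0,0,0,1,1],[0,0,0,0,0,0,1]]'
cat > look.py <<'E'
import sys
from h import *
np.set_printoptions(precision=4,suppress=True)
n=sys.argv[1]
s=robot.observe(); cal=robot.calibration("wrist"); im=robot.read_camera("wrist")
cv2.imwrite(f"pics/{n}.png",im); import pickle; pickle.dump((s,cal),open(f"{n}.pkl","wb"))
print(s["time_s"],s["tool_pos"],s["ee_rot"],s["joint_positions"])
E
python3 look.py w1; ls pics
```

```text
time_s: 1.1
tool_pos: [0.4411, 0.2801, 0.2561]
ee_rot: [-0.0, 0.223, 0.975, -0.0]
force: [0.8, -0.0, 0.3]
width: 1.002
gripper_force: 0.0
time_s: 2.1
tool_pos: [0.5999, -0.0237, 0.281]
ee_rot: [-0.0, 0.223, 0.975, -0.0]
force: [1.4, -0.1, -0.5]
width: 1.0
gripper_force: 0.0
time_s: 3.1
tool_pos: [0.5994, -0.0223, 0.2808]
ee_rot: [-0.0, 0.624, 0.781, -0.0]
force: [0.2, -0.5, -0.5]
width: 0.999
gripper_force: 0.0
3.1 [ 0.5994 -0.0223  0.2808] [-0.0002  0.6245  0.781  -0.0004] [-0.3898  0.3513  0.4781  1.7027 -0.1755  1.1311  0.3604]
both0.png
crop1.png
side0.png
top0.png
w1.png
```

View pics/w1.png

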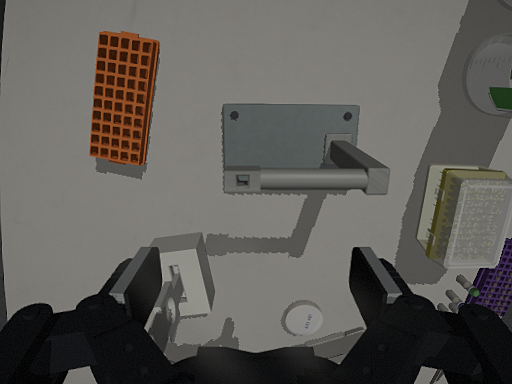

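Wrist view: the cross hole is at about (242,181), the peg's square end starts near u=232, the post top is at about (378,180), and the wrench is at about (165,295). Next I refine the hole numerically.

```bash
python3 - <<'E'
from h import *
import pickle
np.set_printoptions(precision=4,suppress=True,linewidth=200)
s,cal=pickle.load(open("w1.pkl","rb")); g=cv2.cvtColor(cv2.imread("pics/w1.png"),cv2.COLOR_BGR2GRAY)
print(g[162:200,226:264:2])
print(g[160:200:1,382])
for p in[(242.5,181),(233,181),(388,181),(366,181)]: print(p,onz("wrist",*p,.159,cal))
E
```

```text
[[ 87  88  86  87  88  87  86  87  89  88  86  85  87  88  88  87  86  86  85]
 [ 89  86  86  85  88  88  86  89  87  86  85  86  86  84  87  87  88  85  85]
 [ 89  86  87  89  89  87  90  90  89  88  88  87  87  87  87  86  88  86  87]
 [ 84  80  81  80  81  79  81  78  81  80  81  81  80  81  79  81  82  86  88]
 [ 73  69  69  68  68  68  68  66  68  69  67  69  67  68  66  68  69  84  88]
 [ 69  67  67  67  67  66  67  67  67  67  67  68  68  66  66  69  66  79  79]
 [ 67  67  68  67  66  66  67  67  67  66  68  67  68  67  67  68  68  67  70]
 [ 66  65  66  65  66  66  66  65  65  65  67  65  63  64  66  63  63  75  81]
 [ 78  76  73  70  73  73  73  72  74  73  73  72  72  72  72  74  72  81  90]
 [ 95  94  94  94  92  93  92  93  92  92  95  92  93  92  91  91  92  89  97]
 [102 102 100 103 100 102 103 101 101 102 102 101 102 101 102 103 104  97 101]
 [100  99 101 100 101 101 105 103 104 101 103 103 100  98  98  99  99 103 107]
 [100  98  99  98  99  87  87  83  83  80  85  83  99  99  99  98  98 107 117]
 [103 100 101 100  98  62  60  67  65  61  62  61 104 102 100  99  99 111
[... 1511 characters left out ...]
0 132 134 124 115 129 133 134 104 131 130 132 134 114 131 134 133 123 133]
 [126 129 130 130 128 126 130 129 131 129 129 130 130 129 130 127 130 129 128]
 [129 128 128 128 128 129 128 127 128 129 128 128 130 129 128 129 129 129 128]
 [127 125 127 127 128 126 129 128 129 128 128 129 130 128 128 129 128 129 127]
 [127 126 128 127 128 128 128 128 129 127 128 128 129 127 130 130 128 128 128]]
[127 129 132 118  67  66  65  66  96 107 100  99 101 102 103 104 105 104 105 104 104 101 105 105 104 102 101 101 100 102 101 100 101  86  79 117 132 128 128 127]
(242.5, 181) [ 0.5893 -0.0258  0.159 ]
(233, 181) [ 0.5816 -0.0275  0.159 ]
(388, 181) [0.7099 0.0015 0.159 ]
(366, 181) [ 0.6912 -0.0027  0.159 ]
```

```bash
python3 -m creep '[[-0.62,-0.235,0,0,0,0,1],[-0.62,-0.235,0,0,0,0,1],[-0.62,-0.235,0,0,0,0,1],[-0.62,-0.235,0,0,0,0,1],[-0.62,-0.235,0,0,0,0,1],[-0.62,-0.235,0,0,0,-0.6,1],[-0.62,-0.235,0,0,0,-0.6,1],[-0.62,-0.235,0,0,0,-0.5,1],[0,0,0,0,0,0,0.5],[0,0,0,0,0,0,0.5]]'
python3 look.py w2
```

```text
time_s: 4.15
tool_pos: [0.568, -0.2862, 0.2809]
ee_rot: [-0.0, 0.556, 0.831, 0.0]
force: [0.3, 1.0, -0.5]
width: 0.692
gripper_force: 0.0
4.15 [ 0.568  -0.2862  0.2809] [-0.0003  0.5562  0.8311  0.0001] [ 0.0306  0.4252  0.5236  1.6135 -0.2266  1.1645  0.9971]
```

View pics/w2.png

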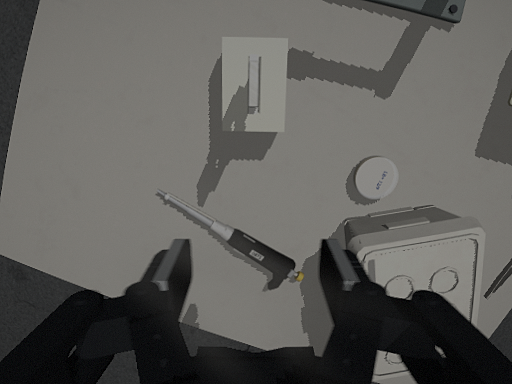

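The block top spans about (222..288, 37..132) and the wrench stands at about (254,85), almost aligned with the tool.

```bash
python3 - <<'E'
from h import *
np.set_printoptions(linewidth=220)
g=cv2.cvtColor(cv2.imread("pics/w2.png"),cv2.COLOR_BGR2GRAY)
for r in list(range(50,66,1))+list(range(66,100,5))+list(range(100,116)): print(r,g[r,240:268])
E
```

```text
50 [141 140 141 142 140 141 140 140 141 141 141 140 140 141 139 141 141 141 140 140 141 141 140 141 140 140 141 140]
51 [141 142 141 140 139 141 142 142 141 141 141 142 140 141 139 141 140 141 142 140 140 141 141 140 140 140 142 140]
52 [141 141 140 140 141 140 141 141 139 141 142 140 141 141 142 141 141 141 140 141 141 141 140 142 141 141 141 141]
53 [141 140 141 141 140 141 143 141 141 142 141 142 141 142 140 141 141 141 141 141 141 140 141 142 140 143 139 141]
54 [141 141 142 140 141 141 141 142 142 142 143 142 141 142 141 142 142 142 143 142 142 143 141 140 141 141 142 142]
55 [141 142 140 140 141 142 141 140 140 139 142 143 141 142 142 143 141 143 143 143 142 143 139 142 141 141 141 140]
56 [140 142 142 142 141 141 142 140 122 119 144 142 141 142 140 141 142 143 140 127 121 132 144 143 141 142 140 141]
57 [140 142 142 141 140 142 142 140 120 113 145 142 144 141 142 142 142 145 133  90  82 124 143 140 142 140 140 143]
58 [141 140 141 141 141 140 143 139 127 126 145 143 142 142 144 144 143 146 128  86  92 129 145 142 141 141 140 141]
59 [141 142 141 142 143 140 142 139 124 126 147
[... 2778 characters left out ...]
4  96  96  95  95  97  94  84  76  95  96  96  93  95  92 115 150 122  70 106 137 145 144 143 143 143 141 143]
111 [ 94  95  95  95  95  97  93  82  78  95  95  96  95  92 120 153 148 120  76 109 136 147 143 142 140 143 142 142]
112 [ 96  95  94  95  96  94  93  81  79  99  93  92  93  91 118 148 146 133 108 112 134 143 144 143 143 141 143 142]
113 [ 92  93  95  95  92  94  92  83  89  99  91  93  92 105 136 148 142 144 143 132 137 144 142 143 144 142 142 143]
114 [ 95  96  95  95  95  95  91 117 150 137 136 138 131 134 147 142 142 143 144 141 142 143 142 144 143 143 144 143]
115 [ 94  93  95  94  94  94  92 115 148 145 147 145 146 144 143 142 143 143 142 144 143 142 143 141 144 142 143 142]
```

```bash
python3 - <<'E'
from h import *
import pickle
np.set_printoptions(precision=4,suppress=True)
s,cal=pickle.load(open("w2.pkl","rb")); g=cv2.cvtColor(cv2.imread("pics/w2.png"),cv2.COLOR_BGR2GRAY).astype(float)
f=lambda u,v,z:onz("wrist",u,v,z,cal)
# block right edge: bright->dark
P=[]
for r in range(50,125,5):
    row=cv2.GaussianBlur(g[r:r+1],(3,1),0)[0]; P.append(f(278+np.argmin(np.diff(row[278:296]))+.5,r,.05))
P=np.array(P); d=np.polyfit(P[:,1],P[:,0],1); print("right edge yaw",np.arctan(-d[0]), P[0],P[-1])
a,b=f(248.9,70,.165),f(248.9,100,.165); c,e=f(258.2,70,.165),f(257.4,100,.165)
for q,r in((a,b),(c,e)): print("wrench yaw",np.arctan2(*(q-r)[1::-1])-np.pi/2)
print("thick",np.linalg.norm(a-c), "top centre",f(253.4,85,.165),"len",np.linalg.norm(f(253,63.5,.165)-f(253,105.8,.165)),np.linalg.norm(f(253,65.5,.165)-f(253,105.8,.165)))
print("slot centre",f(254,85,.05),"slotlen",np.linalg.norm(f(254,55.7,.05)-f(254,113.7,.05)))
M=R.from_quat(np.roll(s["ee_rot"],-1)).as_matrix(); print("tool y ang",np.arctan2(M[1,1],M[0,1]))
t=f(253.4,84.8,.165); print(M.T@(t-s["tool_pos"])/.05)
E
```

```text
right edge yaw 0.36516947252850757 [ 0.558  -0.1683  0.05  ] [ 0.5839 -0.2382  0.05  ]
wrench yaw 0.3868357192293288
wrench yaw 0.3659021570115395
thick 0.006965323651220875 top centre [ 0.5377 -0.2162  0.165 ] len 0.031123703665029402 0.029686665930070705
slot centre [ 0.5378 -0.2162  0.05  ] slotlen 0.06164642034588551
tool y ang 0.3913019997496215
[ 1.5288 -0.0262  2.3194]
```

```bash
python3 -m creep '[[0.5,-0.01,0,0,0,0.2,0.5],[0.5,-0.01,0,0,0,0,0.5],[0.5,0,0,0,0,0,0.5],[0.05,0,0.6,0,0,0,0.5],[0,0,0.6,0,0,0,0.5],[0,0,0.6,0,0,0,0.5],[0,0,0.6,0,0,0,0.5],[0,0,0.4,0,0,0,0.5],[0,0,0.2,0,0,0,0.5],[0,0,0,0,0,0,0.5]]'
python3 look.py w3
```

```text
time_s: 5.2
tool_pos: [0.5385, -0.2123, 0.1302]
ee_rot: [-0.001, 0.563, 0.826, -0.0]
force: [-0.2, 0.3, -0.3]
width: 0.505
gripper_force: 0.0
5.2 [ 0.5385 -0.2123  0.1302] [-0.0013  0.5633  0.8263 -0.0002] [-0.0345  0.4983  0.4568  1.8845 -0.2908  0.8269  0.9477]
```

View pics/w3.png

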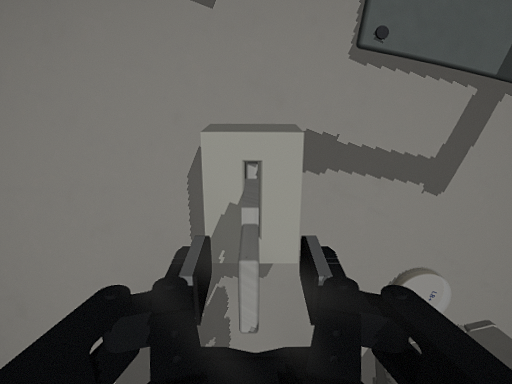

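The wrench tab (u 239–258, rows about 225–333) stands between the open fingers, slightly left of centre. I close the gripper, then check the tab's offset along tool x.

```bash
python3 -m creep '[[0,0,0,0,0,0,0],[0,0,0,0,0,0,0],[0,0,0,0,0,0,0],[0,0,0,0,0,0,0],[0,0,0,0,0,0,0],[0,0,0,0,0,0,0]]'
python3 look.py w4; python3 - <<'E'
from h import *
import pickle
np.set_printoptions(precision=4,suppress=True,linewidth=200)
s,cal=pickle.load(open("w4.pkl","rb")); g=cv2.cvtColor(cv2.imread("pics/w4.png"),cv2.COLOR_BGR2GRAY).astype(int)
print(g[215:345:1,251].tolist())
M=R.from_quat(np.roll(s["ee_rot"],-1)).as_matrix()
for r in (220,225,230,330,333,336): print(r,M.T@(onz("wrist",251,r,.165,cal)-s["tool_pos"]))
E
```

```text
time_s: 5.85
tool_pos: [0.5389, -0.2145, 0.1326]
ee_rot: [0.0, 0.564, 0.826, 0.0]
force: [-1.7, -0.5, 4.9]
width: 0.083
gripper_force: 59.0
5.85 [ 0.5389 -0.2145  0.1326] [0.0004 0.5644 0.8255 0.0001] [-0.0331  0.4952  0.459   1.8829 -0.2899  0.8282  0.9475]
[141, 145, 122, 84, 92, 92, 92, 91, 91, 91, 92, 92, 94, 95, 91, 94, 93, 93, 94, 93, 93, 93, 94, 94, 94, 95, 95, 94, 94, 94, 93, 93, 94, 93, 93, 91, 96, 113, 135, 137, 135, 133, 131, 129, 126, 126, 126, 127, 128, 128, 127, 130, 131, 134, 132, 131, 131, 130, 130, 127, 129, 129, 131, 133, 132, 132, 130, 131, 131, 129, 129, 130, 129, 129, 127, 128, 126, 126, 125, 126, 126, 126, 129, 125, 123, 96, 84, 86, 88, 88, 88, 88, 88, 88, 87, 87, 91, 89, 87, 87, 87, 88, 90, 89, 90, 88, 91, 91, 86, 80, 118, 121, 118, 119, 117, 119, 120, 119, 119, 117, 119, 120, 119, 119, 118, 117, 116, 119, 117, 119]
220 [ 0.0293 -0.0016 -0.0324]
225 [ 0.0274 -0.0016 -0.0324]
230 [ 0.0253 -0.0016 -0.0324]
330 [-0.0205 -0.0018 -0.0324]
333 [-0.0221 -0.0018 -0.0324]
336 [-0.0237 -0.0018 -0.0324]
```

```bash
python3 - <<'E'
from h import *
import pickle
np.set_printoptions(precision=4,suppress=True,linewidth=200)
for n,c0 in(("w3",248),("w4",250)):
    s,cal=pickle.load(open(n+".pkl","rb")); g=cv2.cvtColor(cv2.imread(f"pics/{n}.png"),cv2.COLOR_BGR2GRAY).astype(int)
    print(n)
    for r in range(200,344,3): print(r,g[r,c0-14:c0+16:2])
    M=R.from_quat(np.roll(s["ee_rot"],-1)).as_matrix()
    print([(r,round((M.T@(onz("wrist",c0,r,.165,cal)-s["tool_pos"]))[0],4)) for r in range(240,340,10)])
E
```

```text
w3
200 [141 141 140  89  90  88  90  88  90  92  91  90  83  95 137]
203 [127 146 100  92  92  96  92  93  92  89  88  87  81  97 137]
206 [ 95  94  95  92  92  92  92  91  91  88  90  91  82  98 139]
209 [ 96  94  95  93 146 142 142 146 145 147 142 139 124  95 141]
212 [ 96  95  94  95 143 140 142 142 143 143 140 139 121  95 141]
215 [ 95  94  96  92 146 140 141 142 142 145 141 139 120 101 142]
218 [ 95  95  96  92 144 141 141 142 142 142 141 139 117  99 142]
221 [ 95  96  97  93 144 140 142 142 144 143 142 139 118  98 142]
224 [ 95  97  96  94 126 100  97  96  99  98  97 104 106 101 141]
227 [ 96  96  95  96  74  96  93  93  92  90  91  89  67 104 142]
230 [ 96  95  95  93  80  96  93  93  92  95  92  92  71 105 143]
233 [ 95  97  96  90  83  96  95  93  93  93  94  90  72 105 144]
236 [ 96  96  96  89  87  97  94  94  93  94  92  92  80 102 142]
239 [ 97  95  96  82  90  96  93  92  93  94  94  92 103 132 141]
242 [ 95  96  98  79  94  94  95  95  95  93  94  93 102 141 140]
245 [ 96  96  97  78  94  97  96  95  93  94  93  93  98 142 139]
248 [ 95  96  94  81  96  97  95  95  94 
[... 4897 characters left out ...]
 87  85  83  81  80  71 112]
326 [ 22  12  12 129 119 120 121 121 121 121 119 120 118 116 116]
329 [ 19  12  49 123 119 120 120 118 117 120 119 119 117 118 118]
332 [ 22   5  47 123 119 117 118 118 119 119 120 117 117 117 116]
335 [ 14   3  39 121 118 119 120 118 118 121 119 118 117 118 117]
338 [ 18   9  38 121 117 120 118 119 118 116 117 117 117 117 117]
341 [ 11   3  97 118 119 118 119 118 119 116 119 117 119 118 119]
[(240, np.float64(0.0213)), (250, np.float64(0.0171)), (260, np.float64(0.0128)), (270, np.float64(0.0084)), (280, np.float64(0.0039)), (290, np.float64(-0.0007)), (300, np.float64(-0.0054)), (310, np.float64(-0.0103)), (320, np.float64(-0.0154)), (330, np.float64(-0.0205))]
```

```bash
python3 -m creep '[[0,0,-0.3,0,0,0,0],[0,0,-0.5,0,0,0,0],[0,0,-0.5,0,0,0,0],[0,0,-0.5,0,0,0,0],[0,0,-0.2,0,0,0,0],[0,0,0,0,0,0.5,0],[0,0,0,0,0,0.5,0],[0,0,0,0,0,0.51,0],[0.3,0.06,0,0,0,0,0],[0.4,0.08,0,0,0,0,0]]' && python3 -m creep '[[0.45,0.09,0,0,0,0,0],[0.45,0.09,0,0,0,0,0],[0.45,0.09,0,0,0,0,0],[0.45,0.09,0,0,0,0,0],[0.45,0.09,0,0,0,0,0],[0.33,0.07,0,0,0,0,0],[0.2,0.04,0,0,0,0,0],[0,0,0,0,0,0,0],[0,0,0,0,0,0,0]]'
python3 look.py w5; python3 - <<'E'
from h import *
np.set_printoptions(precision=4,suppress=True)
s=robot.observe(); M=R.from_quat(np.roll(s["ee_rot"],-1)).as_matrix(); print(M)
im=robot.read_camera("top"); cv2.imwrite("pics/top1.png",im)
a=cv2.resize(cv2.imread("pics/w5.png")[100:384,130:380],None,fx=2,fy=2)[:568]
b=cv2.resize(im[130:272,225:375],None,fx=2,fy=4)
cv2.imwrite("pics/c5.png",np.hstack([a,b]))
E
```

```text
time_s: 6.9
tool_pos: [0.5376, -0.1778, 0.2311]
ee_rot: [-0.0, 0.625, 0.781, -0.0]
force: [-0.7, -0.0, -2.3]
width: 0.085
gripper_force: 58.6
time_s: 7.8
tool_pos: [0.5348, -0.0368, 0.2313]
ee_rot: [0.0, 0.625, 0.781, -0.0]
force: [-0.0, -0.4, -2.2]
width: 0.083
gripper_force: 58.6
7.8 [ 0.5348 -0.0368  0.2313] [ 0.0001  0.6247  0.7808 -0.0001] [-0.3968  0.286   0.4846  1.9086 -0.158   0.9842  0.3801]
[[-0.2184  0.9759  0.0001]
 [ 0.9759  0.2184 -0.0005]
 [-0.0005 -0.     -1.    ]]
```

View pics/c5.png

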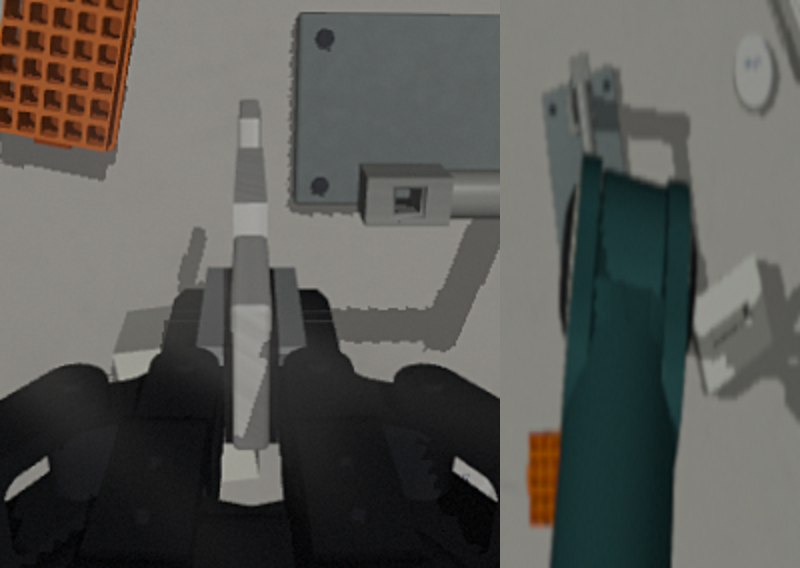

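The wrench is held straight, its lower front edge at pixel (254.5,150); the cross hole is at (334,200) to its right.

```bash
python3 - <<'E'
from h import *
import pickle
np.set_printoptions(precision=4,suppress=True,linewidth=200)
s,cal=pickle.load(open("w5.pkl","rb")); g=cv2.cvtColor(cv2.imread("pics/w5.png"),cv2.COLOR_BGR2GRAY).astype(int)
M=R.from_quat(np.roll(s["ee_rot"],-1)).as_matrix()
F=lambda u,v,z:M.T@(onz("wrist",u,v,z,cal)-s["tool_pos"])
print("bottom corner",F(254.5,150,s["tool_pos"][2]-.1276))
print("tab",F(255,252.5,s["tool_pos"][2]+.0324),F(255,323.5,s["tool_pos"][2]+.0324))
print(g[180:216,320:348:3]); print(g[184,305:360])
for v in(199,200,201): print("hole",F(334,v,.159), onz("wrist",334,v,.159,cal))
u=np.array([.9759,.2182,0]); h=np.array([.5893,-.0257,.159]); print("hole from w1 in tool",M.T@(h-s["tool_pos"]))
E
```

```text
bottom corner [ 0.024  -0.0004  0.1276]
tab [ 0.016  -0.0001 -0.0324] [-0.0172 -0.0001 -0.0324]
[[ 93  93  94  93  93  94  96  94  95  91]
 [ 83  85  84  82  85  83  85  87  91  89]
 [ 69  69  68  69  66  67  70  71  69  73]
 [ 70  72  72  72  71  72  70  72  71  72]
 [ 74  73  75  72  73  72  74  74  74  73]
 [ 72  73  72  72  73  74  72  72  72  73]
 [ 72  71  71  73  72  72  73  73  72  70]
 [ 70  70  69  69  71  68  70  69  69  70]
 [ 79  77  78  79  78  79  78  79  77  77]
 [100  99  98  98 100  99 101  99 100 101]
 [108 109 110 109 111 108 110 108 108 110]
 [106 107 108 107 109 110 108 108 107 105]
 [107 106 104 107 104 105 106 104 105 105]
 [106 108  98  86  81  83  87  88 109 106]
 [107 108  99  79  77  48  53  76 113 107]
 [109 110 102  96  96  45  37  83 117 108]
 [111 110  98  96  95  49  41  85 114 109]
 [109 108  97  99  98  46  39  83 113 107]
 [109 107  99  85  84  44  44  84 111 109]
 [107 107  99  50  50  41  40  85 112 108]
 [107 109 101  33  33  33  42  85 111 110]
 [109 109 104  34  35  38  40  86 110 106]
 [108 108 105  61  62  35  37  88 110 108]
 [110 110 101  
[... 226 characters left out ...]
104  92 113 112]
 [114 114 117 118 112 110 109 108 114 115]
 [114 115 113  91 114 115 116 117 113 113]
 [110 112 111  96 111 111 110 112 111 109]
 [108 106 104 107 106 106 105 105 105 106]
 [127 127 127 128 128 130 130 129 130 129]
 [139 140 140 140 140 140 140 139 140 139]
 [137 137 138 137 137 138 137 138 137 137]]
[93 95 98 99 76 47 60 75 74 74 74 73 74 74 74 74 73 75 73 73 74 75 74 74 72 74 74 73 74 72 72 75 75 74 73 74 74 74 72 74 73 74 73 74 74 72 73 81 88 84 85 85 85 83 84]
hole [0.0003 0.0551 0.0723] [ 0.5885 -0.0245  0.159 ]
hole [-0.0004  0.0551  0.0723] [ 0.5887 -0.0252  0.159 ]
hole [-0.0012  0.0552  0.0723] [ 0.5889 -0.0259  0.159 ]
hole from w1 in tool [-0.0011  0.0556  0.0723]
```

```bash
python3 -m creep '[[0,0,0.4,0,0,0,0],[0,0,0.4,0,0,0,0],[0,0,0.27,0,0,0,0],[0,0,0,0,0,0,0],[0,0.2,0,0,0,0,0],[0,0.2,0,0,0,0,0],[0,0.2,0,0,0,0,0],[0,0.2,0,0,0,0,0],[0,0.1,0,0,0,0,0],[0,0.1,0,0,0,0,0]]'
```

```text
time_s: 8.9
tool_pos: [0.5842, -0.0254, 0.1778]
ee_rot: [-0.0, 0.625, 0.781, -0.0]
force: [-0.4, 0.1, -1.9]
width: 0.084
gripper_force: 58.6
```

```bash
python3 -m creep '[[0,0.2,0,0,0,0,0],[0,0.2,0,0,0,0,0],[0,0.25,0,0,0,0,0],[0,0.25,0,0,0,0,0],[0,0.25,0,0,0,0,0],[0,0.15,0,0,0,0,0],[0,0,0.06,0,0,0,0],[0,0,0.04,0,0,0,0],[0,0,0,0,0,0,0]]'
```

```text
time_s: 9.8
tool_pos: [0.6463, -0.0115, 0.1722]
ee_rot: [-0.001, 0.625, 0.781, -0.001]
force: [-0.7, -0.1, -1.0]
width: 0.077
gripper_force: 58.6
```

```bash
python3 -m creep '[[0,0,0.02,0,0,0,0],[0,0,0.02,0,0,0,0],[0,0,0,0,0,0,0]]'; python3 look.py w6
```

```text
time_s: 10.1
tool_pos: [0.647, -0.0113, 0.1708]
ee_rot: [-0.0, 0.625, 0.781, 0.0]
force: [0.6, 0.5, -1.5]
width: 0.079
gripper_force: 58.6
10.1 [ 0.647  -0.0113  0.1708] [-0.0001  0.6249  0.7807  0.    ] [-0.3481  0.5473  0.4364  1.6855 -0.2702  0.969   0.4073]
```

```bash
python3 -m creep '[[0,0,0.02,0,0,0,0],[0,0,0.02,0,0,0,0],[0,0,0,0,0,0,0]]'
```

```text
time_s: 10.45
tool_pos: [0.6473, -0.0113, 0.1704]
ee_rot: [0.0, 0.625, 0.781, 0.0]
force: [-4.3, 0.0, 6.6]
width: 0.088
gripper_force: 60.1
```

Contact: the eye rests on the peg. I release, rise and check.

```bash
python3 -m creep '[[0,0,-0.03,0,0,0,0.2],[0,0,0,0,0,0,0.35],[0,0,0,0,0,0,0.4],[0,0,-0.3,0,0,0,0.4],[0,0,-0.6,0,0,0,0.4],[0,0,-0.6,0,0,0,0.4],[-0.5,0,-0.5,0,0,0,0.4],[-0.5,0,0,0,0,0,0.4],[-0.4,0,0,0,0,0,0.4],[0,0,0,0,0,0,0.4]]'
python3 look.py w7; python3 - <<'E'
from h import *
np.set_printoptions(precision=4,suppress=True)
sd=robot.read_camera("side"); cv2.imwrite("pics/side2.png",sd)
a=cv2.resize(cv2.imread("pics/w7.png")[40:300,130:400],None,fx=1.6,fy=1.6)
b=cv2.resize(sd[140:244,180:320],None,fx=2.6,fy=4)[:416]
cv2.imwrite("pics/c7.png",np.hstack([a,b]))
E
```

```text
time_s: 11.45
tool_pos: [0.6626, -0.0838, 0.2718]
ee_rot: [0.001, 0.627, 0.779, -0.0]
force: [0.1, -0.3, 0.2]
width: 0.4
gripper_force: 0.0
11.45 [ 0.6626 -0.0838  0.2718] [ 0.0014  0.6269  0.7791 -0.0003] [-0.2651  0.486   0.4864  1.5402 -0.2371  1.1724  0.4809]
```

View pics/c7.png

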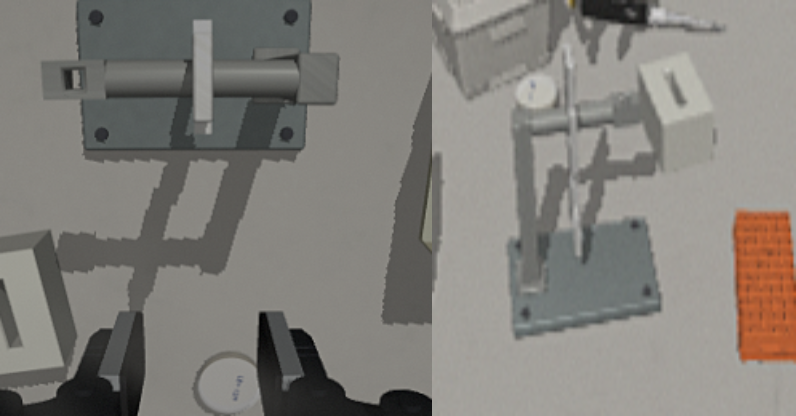

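The wrench hangs upright on the peg near its middle, between post and hole. Next is the clip.

```bash
python3 -m creep '[[0.525,-0.225,0,0,0,0,0.4],[0.525,-0.225,0,0,0,0,0.4],[0.525,-0.225,0,0,0,0,0.4],[0.525,-0.225,0,0,0,0,0.4],[0.525,-0.225,0,0,0,0,0.4],[0.525,-0.225,0,0,0,0,0.4],[0.525,-0.225,0,0,0,0,0.4],[0.525,-0.225,0,0,0,0,0.4],[0.525,-0.225,0,0,0,0,0.4],[0.525,-0.225,0,0,0,0,0.4]]' >/dev/null; python3 -m creep '[[0.525,-0.225,0,0,0,0,0.4],[0.525,-0.225,0,0,0,0,0.4],[0,0,0.2,0,0,0.9,0.4],[0,0,0.2,0,0,1,0.4],[0,0,0.2,0,0,1,0.4],[0,0,0,0,0,1,0.4],[0,0,0,0,0,1,0.4],[0,0,0,0,0,1,0.4],[0,0,0,0,0,0,0.4],[0,0,0,0,0,0,0.4]]'
python3 look.py w8; cd pics; python3 -c "
import cv2
a=cv2.imread('w8.png')[0:260,110:410];cv2.imwrite('c8.png',cv2.resize(a,None,fx=2,fy=2,interpolation=2))"
```

```text
time_s: 13.55
tool_pos: [0.4612, 0.1992, 0.2405]
ee_rot: [-0.0, 0.824, 0.567, 0.0]
force: [-0.5, 0.0, -0.3]
width: 0.401
gripper_force: 0.0
13.55 [0.4612 0.1992 0.2405] [-0.0002  0.8236  0.5671  0.0001] [-0.8516  0.208   0.4338  1.9722 -0.105   0.9826 -0.7324]
```

View pics/c8.png

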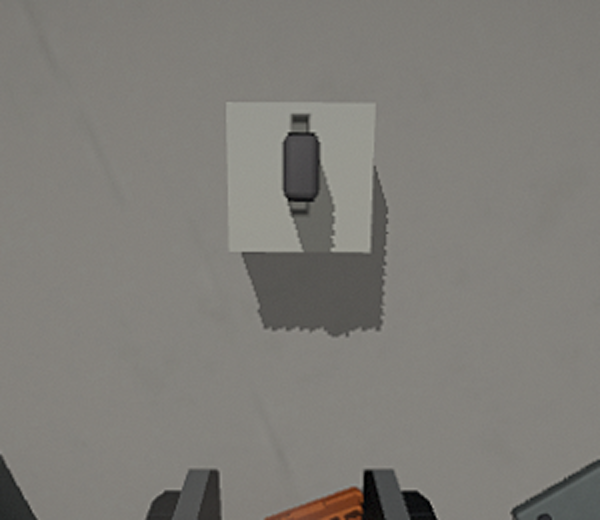

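The clip's grip top spans u 252–269.5, v 66–100.5, and the holder edges are parallel to the picture axes, so the tool yaw is already right.

```bash
python3 - <<'E'
from h import *
import pickle
np.set_printoptions(precision=4,suppress=True,linewidth=200)
s,cal=pickle.load(open("w8.pkl","rb")); g=cv2.cvtColor(cv2.imread("pics/w8.png"),cv2.COLOR_BGR2GRAY).astype(int)
M=R.from_quat(np.roll(s["ee_rot"],-1)).as_matrix()
F=lambda u,v,z:M.T@(onz("wrist",u,v,z,cal)-s["tool_pos"])
print("yaw y",np.arctan2(M[1,1],M[0,1]))
c=F(260.6,83.2,.089); print("grip centre tool",c,c/.05, "size",F(269.5,83,.089)-F(252,83,.089),F(260,66,.089)-F(260,100.5,.089))
C=[F(110+u/2,v/2,.055) for u,v in((226,102),(376,103),(371,252),(229,252))]; print("holder",np.mean(C,0)); print(np.array(C))
print(g[74,246:276]); print(g[58:108,260])
E
```

```text
yaw y -0.3648012096242112
grip centre tool [0.078  0.0052 0.1515] [1.5597 0.1042 3.0295] size [ 0.     0.015 -0.   ] [ 0.0288 -0.0001  0.    ]
holder [0.0724 0.0055 0.1855]
[[ 0.1077 -0.0296  0.1855]
 [ 0.1074  0.0409  0.1855]
 [ 0.0373  0.0406  0.1855]
 [ 0.0372 -0.0298  0.1855]]
[150 150 150 153 150 102  43  67  73  76  83  78  78  76  78  77  76  76  76  73  68  59  44  67 133 157 152 150 149 152]
[ 57  47  48  78 101 102 102 110  47  41  77  77  78  79  78  77  78  78  77  76  76  76  78  76  77  76  72  75  77  73  76  71  74  74  74  73  73  72  68  58  46  20  23 106 103 106  79  48  46
  75]
```

```bash
python3 -m creep '[[0.5,0.05,0.3,0,0,0,0.4],[0.5,0.05,0.5,0,0,0,0.4],[0.5,0,0.5,0,0,0,0.4],[0.06,0,0.5,0,0,0,0.4],[0,0,0.5,0,0,0,0.4],[0,0,0.5,0,0,0,0.4],[0,0,0.4,0,0,0,0.4],[0,0,0.2,0,0,0,0.4],[0,0,0.2,0,0,0,0.4],[0,0,0,0,0,0,0.4]]' && python3 -m creep '[[0,0,0,0,0,0,0.4],[0,0,0,0,0,0,0],[0,0,0,0,0,0,0],[0,0,0,0,0,0,0],[0,0,0,0,0,0,0],[0,0,0,0,0,0,0],[0,0,0,0,0,0,0]]'; python3 look.py w9
```

```text
time_s: 14.6
tool_pos: [0.4941, 0.269, 0.0596]
ee_rot: [-0.0, 0.825, 0.566, -0.001]
force: [0.6, 0.7, 0.7]
width: 0.397
gripper_force: 0.0
time_s: 15.3
tool_pos: [0.4948, 0.2697, 0.0613]
ee_rot: [-0.0, 0.825, 0.565, 0.001]
force: [-1.6, 0.3, 6.7]
width: 0.176
gripper_force: 58.7
15.3 [0.4948 0.2697 0.0613] [-0.0003  0.8248  0.5655  0.0007] [-0.8127  0.5686  0.3263  1.9489 -0.284   0.667  -0.6784]
```

```bash
python3 -m creep '[[0,0,-0.2,0,0,0,0],[0,0,-0.4,0,0,0,0],[0,0,-0.6,0,0,0,0],[0,0,-0.7,0,0,0,0],[0,0,-0.7,0,0,0,0],[0,0,-0.7,0,0,-0.9,0],[0,0,-0.7,0,0,-1,0],[0,0,0,0,0,-1,0],[0,0,0,0,0,-1,0],[0,0,0,0,0,-1,0]]' && python3 -m creep '[[0,0,0,0,0,-0.99,0],[-0.505,0.046,0,0,0,0,0],[-0.505,0.046,0,0,0,0,0],[-0.505,0.046,0,0,0,0,0],[-0.505,0.046,0,0,0,0,0],[-0.505,0.046,0,0,0,0,0],[-0.505,0.046,0,0,0,0,0],[-0.505,0.046,0,0,0,0,0],[-0.505,0.046,0,0,0,0,0],[-0.505,0.046,0,0,0,0,0]]' && python3 -m creep '[[-0.505,0.046,0,0,0,0,0],[-0.505,0.046,0,0,0,0,0],[-0.5,0.046,0,0,0,0,0],[0,0,0,0,0,0,0],[0,0,0,0,0,0,0]]'; python3 look.py w10
python3 - <<'E'
from h import *
import pickle
s,cal=pickle.load(open("w10.pkl","rb")); M=R.from_quat(np.roll(s["ee_rot"],-1)).as_matrix()
print("yaw",np.arctan2(M[1,1],M[0,1]),M[:,2]); o=np.array(s["tool_pos"])+M@np.array([-.0058,0,.0063]); print("origin",o)
d=np.array([.589,-.0255,.159])-o; print("units to go",M.T@d/.05)
for z in(0,-.042): print(proj("wrist",o+[0,0,z],cal))
print("hole px",proj("wrist",[.589,-.0255,.159],cal))
cv2.imwrite("pics/c10.png",cv2.resize(cv2.imread("pics/w10.png")[110:310,130:380],None,fx=3,fy=3,interpolation=2))
E
```

```text
time_s: 16.35
tool_pos: [0.4947, 0.2689, 0.2614]
ee_rot: [0.0, 0.662, 0.75, 0.001]
force: [0.1, -0.5, 0.1]
width: 0.177
gripper_force: 58.4
time_s: 17.35
tool_pos: [0.5645, 0.0505, 0.261]
ee_rot: [0.0, 0.625, 0.78, 0.0]
force: [0.1, 0.4, -1.1]
width: 0.176
gripper_force: 58.4
time_s: 17.85
tool_pos: [0.5874, -0.0207, 0.2606]
ee_rot: [0.0, 0.626, 0.78, 0.0]
force: [-0.8, -0.1, -1.2]
width: 0.176
gripper_force: 58.4
17.85 [ 0.5874 -0.0207  0.2606] [0.     0.6258 0.78   0.0001] [-0.3788  0.3455  0.4536  1.7547 -0.1693  1.0798  0.3501]
yaw 0.2185069972206822 [ 2.26417382e-04  1.90990479e-04 -9.99999956e-01]
origin [ 0.58864836 -0.02639873  0.25431513]
units to go [0.01576076 0.01026169 1.90630749]
(np.float64(255.05419573625943), np.float64(253.58574724157378))
(np.float64(254.97705987727082), np.float64(220.974973178408))
hole px (np.float64(255.60102301367408), np.float64(193.02487385171725))
```

View pics/c10.png

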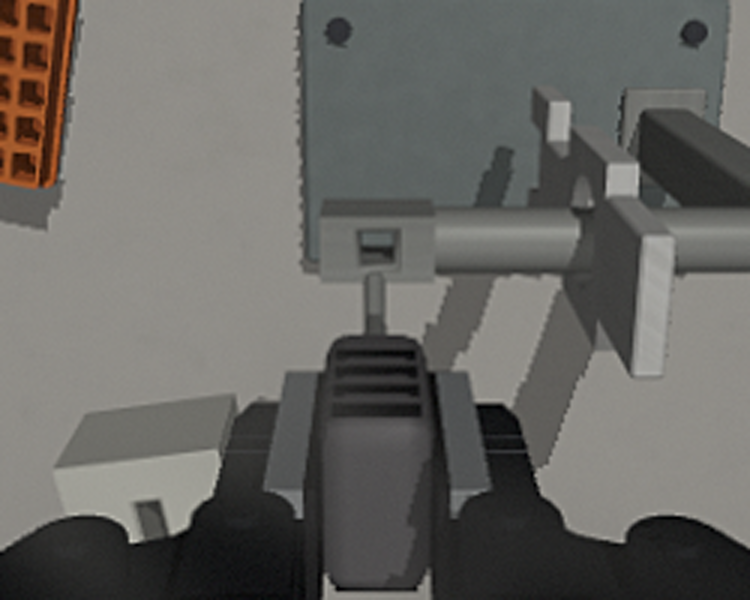

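The sprung leg ends at about pixel (255,201) and the hole is at (256.3,192), within 1 mm of where I computed it. I trim by that amount and descend in steps, checking forces.

```bash
python3 -m creep '[[0.025,0.02,0.2,0,0,0,0],[0,0,0.3,0,0,0,0],[0,0,0.3,0,0,0,0],[0,0,0.15,0,0,0,0],[0,0,0.1,0,0,0,0],[0,0,0.1,0,0,0,0],[0,0,0.06,0,0,0,0],[0,0,0,0,0,0,0]]'; python3 look.py w11
```

```text
time_s: 18.7
tool_pos: [0.5882, -0.019, 0.1996]
ee_rot: [-0.0, 0.625, 0.78, -0.0]
force: [-0.4, 0.5, -0.5]
width: 0.175
gripper_force: 58.4
18.7 [ 0.5882 -0.019   0.1996] [-0.      0.6253  0.7804 -0.0001] [-0.3618  0.414   0.4339  1.8114 -0.2077  0.9612  0.3794]
```

```bash
python3 -m creep '[[0,0,0.1,0,0,0,0],[0,0,0.1,0,0,0,0],[0,0,0.1,0,0,0,0],[0,0,0.1,0,0,0,0],[0,0,0.1,0,0,0,0],[0,0,0,0,0,0,0]]'
```

```text
time_s: 19.35
tool_pos: [0.5876, -0.0188, 0.1738]
ee_rot: [-0.001, 0.625, 0.78, -0.001]
force: [-0.4, 0.6, -0.6]
width: 0.173
gripper_force: 58.5
```

```bash
python3 -m creep '[[0,0,0.06,0,0,0,0],[0,0,0.06,0,0,0,0],[0,0,0.04,0,0,0,0],[0,0,0,0,0,0,0]]' && python3 -m creep '[[0,0,0.02,0,0,0,0],[0,0,0.02,0,0,0,0],[0,0,0,0,0,0,0]]'
```

```text
time_s: 19.75
tool_pos: [0.5881, -0.0192, 0.1665]
ee_rot: [-0.0, 0.625, 0.78, -0.0]
force: [0.5, -0.8, -0.3]
width: 0.18
gripper_force: 58.5
time_s: 20.05
tool_pos: [0.5884, -0.0191, 0.1654]
ee_rot: [0.0, 0.625, 0.78, 0.0]
force: [-2.1, -1.1, 4.4]
width: 0.177
gripper_force: 59.0
```

```bash
python3 -m creep '[[0,0,0.02,0,0,0,0],[0,0,0,0,0,0,0]]'
```

```text
time_s: 20.25
tool_pos: [0.5884, -0.0191, 0.1653]
ee_rot: [0.0, 0.625, 0.78, 0.0]
force: [-3.8, 0.6, 9.6]
width: 0.175
gripper_force: 60.1
```

Solid stop at the expected height, so the clip is seated. I release, retreat and check by numbers.

```bash
python3 -m creep '[[0,0,-0.02,0,0,0,0.2],[0,0,0,0,0,0,0.35],[0,0,0,0,0,0,0.4],[0,0,-0.2,0,0,0,0.4],[0,0,-0.5,0,0,0,0.4],[0,0,-0.6,0,0,0,0.4],[-0.5,0,-0.6,0,0,0,0.4],[-0.5,0,-0.2,0,0,0,0.4],[-0.4,0,0,0,0,0,0.4],[0,0,0,0,0,0,0.4]]'
python3 look.py w12; python3 - <<'E'
from h import *
import pickle
np.set_printoptions(precision=4,suppress=True)
s,cal=pickle.load(open("w12.pkl","rb")); im=cv2.imread("pics/w12.png"); g=cv2.cvtColor(im,cv2.COLOR_BGR2GRAY)
M=R.from_quat(np.roll(s["ee_rot"],-1)).as_matrix()
tool_x,tool_y=M[:,0],M[:,1]
h=np.array([.589,-.0255,.159])
# expected grip-top corners, seated
for a,b in((-.008,-.008),(.008,-.008),(.008,.02),(-.008,.02)): print("exp",np.round(proj("wrist",h+[0,0,.034]+a*tool_y+b*tool_x,cal),1))
m=cv2.inRange(g,40,84); u,v=map(int,proj("wrist",h+[0,0,.034]+.006*tool_x,cal))
print("centre",u,v,g[v-35:v+40:3,u].tolist(), g[v,u-25:u+26:2].tolist())
# wrench tab top expected at x=+.005
w=np.array([.6427,-.0136,.203])+.005*tool_y; U,V=map(int,proj("wrist",w,cal)); print("wrench",U,V,g[V,U-20:U+21].tolist(),g[V-40:V+41:2,U].tolist())
E
```

```text
time_s: 21.25
tool_pos: [0.6038, -0.091, 0.2711]
ee_rot: [0.001, 0.627, 0.779, -0.0]
force: [-0.8, -0.2, 0.2]
width: 0.401
gripper_force: 0.0
21.25 [ 0.6038 -0.091   0.2711] [ 0.0014  0.6272  0.7789 -0.0002] [-0.2724  0.379   0.4795  1.6898 -0.1893  1.117   0.476 ]
exp [242.  111.6]
exp [266.3 111.6]
exp [266.6  67.3]
exp [241.5  67.3]
centre 254 89 [93, 94, 95, 95, 27, 78, 80, 79, 79, 81, 78, 78, 79, 77, 77, 75, 74, 69, 40, 76, 90, 90, 92, 90, 90] [55, 94, 94, 109, 106, 107, 93, 67, 49, 64, 75, 78, 77, 79, 77, 77, 78, 72, 64, 41, 108, 105, 105, 111, 110, 110]
wrench 349 100 [62, 60, 60, 60, 60, 61, 60, 58, 61, 57, 60, 59, 61, 57, 52, 93, 124, 149, 153, 153, 152, 151, 153, 154, 155, 159, 144, 90, 93, 94, 95, 97, 94, 96, 95, 97, 97, 96, 98, 97, 96] [95, 98, 97, 98, 97, 100, 162, 153, 148, 151, 155, 156, 156, 154, 157, 157, 156, 154, 155, 153, 152, 151, 150, 154, 152, 150, 152, 150, 151, 149, 151, 154, 132, 73, 99, 98, 96, 96, 96, 58, 89]
```

Clip and wrench appear within about 1.5 mm of their expected pixels, so I hand in.

```bash
python3 -c "
from plant import robot
print(robot.finish_job())"
```

```text
the job is handed in; nothing more can be done
None
```

I hung the wrench by its eye on the peg, pushed the clip home in the cross hole until it stopped at the expected height, and handed the job in at about 21 s; the hand-in gave no verdict back.

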